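# Clamp a lens in the bench jig

### The job

Push the lens pallet along its guide rails until it sits fully home against the end stop of the jig, then push the toggle lever over until it snaps and its rubber pad clamps the lens. Only push: the pallet must not be lifted or tipped, and leave the bottle, the roll and the small block beside the jig where they are.

Things in the scene. Friction and masses are not known exactly. Their poses are not given: they have to be found in the camera images.
- lens_jig: fixed aluminium plate, 210 (x) x 160 (y) x 12 mm thick, on the worktop. Origin on the worktop, mid-length; plate from y = -105 to +55 mm. +x runs along the channel to the end stop, away from the robot; +y left; z up. Two steel guide rails along x, inner faces at y = -37 and +37 mm, x = -100 to +90 mm, tops at z = 22 mm. The toggle clamp stands right (-y) of the channel.
- jig_stop (a point): middle of the near face of the end stop, a steel bar across the channel, at jig x = +80, y = 0, z = 22 mm; the bar's top is at z = 32 mm.
- clamp_pivot (a point): the lever's pivot, at jig x = +45, y = -78, z = 58 mm; its axis is parallel to the jig's x. It is held by a steel bracket, 44 (x) x 34 (y) mm, top at z = 66 mm.
- lens_pallet: loose grey block, 100 (x) x 70 (y) x 20 mm, 0.25 to 0.5 kg, flat on the jig plate between the rails (2 mm play each side), a clear lens blank (62 mm wide, 6 mm thick) fixed on top. Origin: centre of its underside, 12 mm above the worktop. Its near face, 50 mm to -x of the origin, is the one to push. It starts 40 to 80 mm short; home its origin is at jig x = +30 mm.
- clamp_lever (a joint): lever angle, rad: 0 = open (handle leans 0.5 rad outwards, to jig -y; clamp arm up), about 1.0 = closed (handle leans 0.5 rad inwards, to +y; arm level, pad on the lens). An over-centre spring drives it to the nearer end: dead centre at 0.5, handle upright. About 8 N at the handle's end starts it, less towards centre; past centre it snaps over by itself.
- clamp_knob (a point): centre of the round end of the lever's black grip (22 mm thick, 43 mm of it along the lever), 90 mm from the pivot. Open: 43 mm outwards (jig -y) of the pivot, 137 mm above the worktop; upright: 148 mm above it; closed: 43 mm inwards (+y), 137 mm above it. Push it from its -y side towards +y, rising with its arc.
- spray_bottle: lens cleaner spray bottle, 42 mm across, 140 mm tall, standing left of the jig; origin at the centre of its foot. Leave alone.
- pad_roll: roll of blocking pads, 62 mm across, 26 mm high, lying left of the jig; origin at the centre of its underside. Leave alone.
- edging_block: small black lens holding block, 26 mm across, 16 mm high, right of the near end of the jig; origin at the centre of its underside. Leave alone.
- clamp_pad (a point): middle of the face of the rubber pad (20 mm across) under the end of the clamp arm, 72 mm from the pivot. Open it is raised, about 108 mm above the worktop (arm's end about 128 mm); closed it is pressed on the middle of the lens, 38 mm above the worktop.
Mind the look-alikes: they are no part of the job. There is more than one size of the lens_pallet; the one meant has the size given above.

How it is judged:
By the outcome, as a careful person would: the job done as asked, in the order asked, and still so for the second after the job is handed in, with the robot touching nothing.
It also fails if it takes over 48 s, if anything falls off the work surface, if the arm or the gripper's body presses on something with over 40 N, if the wrist force passes 120 N, or if a joint passes its speed limit or range.

### The arm

A 6-joint arm with a two-finger parallel gripper is mounted at the origin on a cart in front of the work surface, level with it; the furniture and walls round the work are solid. World frame = base frame: x ahead of the robot, y to its left, z up, the work surface at z = 0. Lengths are in m, angles in rad, forces in N, time in s.
With the tool pointing down it reaches from about 0.375 to 0.9 m from the base axis. Payload 3.1 kg.
Tool frame: the origin (TCP) lies between the finger pads; the fingertips stand 8 mm ahead of it and the grasp point (between the pads) lies 11 mm behind it; z points along the fingers, y is the line along which they close (so a half turn about z gives the same grasp; the last joint's range is limited). The gripper opens to 85 mm and grips with 20 to 120 N. Pads are 22 mm wide; open, the fingers measure 114 mm over their backs; the gripper's body (76 mm by 85 mm) begins 54 mm behind the grasp point. The pads swing forward as they close: fully open they stand 13 mm farther back than shut.
Start: joints at [1.044, 0.527, 1.433, -0, 1.181, -0.178], TCP at [0.214, 0.587, 0.239] pointing down, gripper open.
Joint ranges: [-3.08, 3.08], [-0.75, 2.2], [0.22, 2.44], [-1.43, 4.57], [0, 2.65], [-2.85, 2.85]. Speed limits (rad/s): [2.79, 2.79, 3.14, 3.14, 3.14, 3.14].

### API

Orientations are given as a unit quaternion [x, y, z, w].
In Python, from station import readout, cams, sign_off gives the robot as it stands.
- The arm moves only by the tool send_rows, never from a script. Its argument "commands" is text: rows parted by semicolons, each of 5 numbers parted by spaces: the finger opening in mm, from 0 to 85.4, then the shift along the tool's x, y, z each as a share of 0.02 m, from -1 to 1, then the turn about the tool's z as a share of 4 degrees, from -1 to 1. In form: grip dx dy dz spin; .... A call has 1 to 20 rows; each row shifts and turns the commanded pose from where the row before left it, along the tool's axes as they then stand; what a row does not reach is not made up. A row lasts 1/12 s, in which the tool goes at most 41.7 mm and 7.16 degrees, less where a joint would pass 70% of its speed; a pose out of reach is approached as far as the arm can. A call with a number of a shift or a turn outside -1 to 1 is refused whole. A call with a gripper value outside its range is refused whole. The fingers move at their own pace and stop on an object; "grip_force" is the grip in N (left out, the last holds). Time passes only in rows, so rows that do not move let the fingers close. It gives the time, the measured TCP pose, the force, the opening and the grip force at its end, in the units of the state.
- readout.sense(): the state, without advancing time (a new reading comes with each control period).
- cams.snapshot(name): name is "scene" or "top" or "wrist"; returns a dict with "pixels" (420x560x3 uint8, red, green, blue), "intrinsics" (3x3 intrinsics, pixels), "eye" and "rotation" of the camera in the world. Camera axes: x right, y down, z forward; pixel columns grow to the right and rows downward; lengths in m; the calibration is good to about 2 mm. The wrist camera is an equidistant fisheye: a pixel r from the principal point sees the ray r / f radians off the axis. A picture is of the moment at which its call begins. There is no depth.
- sign_off(): hands the job in; it is judged then, once.
The state is a dict: "t": time; "q": joint angles; "qd": joint speeds; "tau": joint torques, N m; "tcp_pos": TCP position; "tool_rot": TCP orientation; "force": force on the tool from outside, world axes, zero at the start; "ft_torque": the same for the moment, N m; "finger_gap": opening from 0.0 (shut) to 1.0 (fully open); "gripper_force": force on a finger pad.
Only numpy, scipy, OpenCV 4.12 (cv2) and the standard library are available. Lean on these libraries where they do the work, as an engineer would, in place of code of your own. Each camera call takes 0.05 s, during which the arm holds its last target. There are 200 camera calls.

## Working session

There is one attempt and no reset: what is moved stays moved. The work goes in short steps, Python scripts to look and compute and a tool call to move; the robot and the scene stay as the last step left them, time stands still between calls to the robot, and variables do not carry over. Pictures are saved under pics/ and viewed, at most 10 in all, crops included, and the job is handed in when it is done.

Besides the shell and the picture viewer there is one more tool, called after "Request:" by a JSON object that holds its "api" and its "payload", one argument or row to a line. send_rows: Moves the arm, as the interface text tells. Its arguments: {"type":"object","properties":{"commands":{"type":"string"},"grip_force":{"type":"number"}},"required":["commands"]}

```bash
mkdir -p pics; ls; cat > h.py <<'E'
import numpy as np, cv2
from station import readout, cams, sign_off
def snap(n,f):
    s=cams.snapshot(n); cv2.imwrite('pics/'+f,s['pixels'][:,:,::-1]); return s
def ray(s,u,v):
    d=np.linalg.inv(s['intrinsics'])@[u,v,1]; return np.array(s['rotation'])@d
def onz(s,u,v,z):
    d=ray(s,u,v); e=np.array(s['eye']); return e+d*(z-e[2])/d[2]
def proj(s,p):
    c=np.array(s['rotation']).T@(np.array(p)-s['eye']); q=s['intrinsics']@c; return q[:2]/q[2]
E
python3 - <<'E'
from h import *
import pickle
d={n:snap(n,n+'0.png') for n in('top','scene')}
pickle.dump(d,open('v0.pkl','wb'))
for n in d: print(n,d[n]['intrinsics'],d[n]['eye'],d[n]['rotation'])
print(readout.sense())
E
```

```text
pics
top [[456.69792889   0.         274.72754952]
 [  0.         456.69792889 208.17895882]
 [  0.           0.           1.        ]] [ 0.46885796 -0.04611745  1.02602292] [ 0.71141632 -0.70189731  0.02901775 -0.01962021]
scene [[409.72917876   0.         277.79636698]
 [  0.         409.72917876 207.07279466]
 [  0.           0.           1.        ]] [ 0.01633059 -0.54657749  0.60570014] [ 0.81884776 -0.34109264  0.17397937 -0.42763927]
{'t': 0.1, 'q': array([ 1.04352638e+00,  5.28408664e-01,  1.43376554e+00,  1.18144993e-05,
        1.18141619e+00, -1.78524360e-01]), 'qd': array([ 0.00057394,  0.00073186, -0.0020888 ,  0.00230841, -0.00087265,
       -0.00109842]), 'tau': array([ 4.45652204e-04, -4.43302739e+01, -1.78586107e+01, -1.96916799e-04,
        3.86846659e-03,  3.89722345e-06]), 'tcp_pos': array([0.21323704, 0.5868309 , 0.23841242]), 'tool_rot': array([ 1.73492601e-01,  9.84834666e-01, -9.35430384e-04, -3.50354765e-04]), 'force': array([ 0.33389151, -0.92457281,  0.03753623]), 'ft_torque': array([ 0.02280178, -0.03010251,  0.01470377]), 'gripper_force': 0.0, 'finger_gap': 0.9982288424498992}
```

View pics/top0.png

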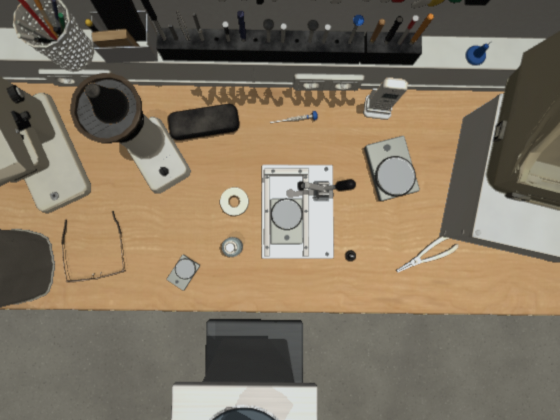

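View pics/scene0.png

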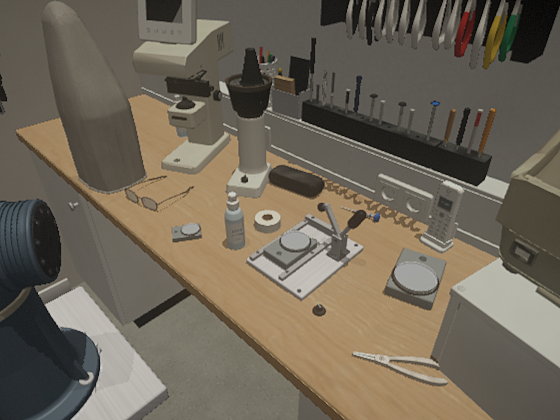

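The top view shows the jig plate at about (262–333, 166–258) px. The pallet is inside it with its lens near (287,213), the black knob is at (346,185), the edging block at (351,256) and the bottle at (232,246). Next I'll measure these.

```bash
python3 - <<'E'
s=open('h.py').read().replace("    s=cams.snapshot(n);","    s=cams.snapshot(n); s['rotation']=R.from_quat(s['rotation']).as_matrix() if np.size(s['rotation'])==4 else s['rotation'];").replace("import numpy as np, cv2","import numpy as np, cv2\nfrom scipy.spatial.transform import Rotation as R")
open('h.py','w').write(s)
E
python3 - <<'E'
from h import *
import pickle
d=pickle.load(open('v0.pkl','rb'))
for s in d.values(): s['rotation']=R.from_quat(s['rotation']).as_matrix()
pickle.dump(d,open('v0.pkl','wb'))
t=d['top']; im=t['pixels']
hsv=cv2.cvtColor(im,cv2.COLOR_RGB2HSV)
m=((hsv[...,1]<45)&(hsv[...,2]>110)).astype(np.uint8)
m[:, :250]=0;m[:,345:]=0;m[:155]=0;m[270:]=0
m=cv2.morphologyEx(m,cv2.MORPH_CLOSE,np.ones((5,5)))
c=max(cv2.findContours(m,0,2)[0],key=cv2.contourArea)
r=cv2.minAreaRect(c);print(r)
b=cv2.boxPoints(r)
w=np.array([onz(t,*p,0.012) for p in b]);print(b,w.round(4))
# plate's right edge only / straight lines
for n,(u,v),z in [('knob',(346,185),.137),('edge',(351,256),.016),('bottle',(232,246),.12),('roll',(234,202),.026)]: print(n,onz(t,u,v,z).round(3))
cv2.imwrite('pics/crop.png',cv2.resize(im[150:275,220:370,::-1],None,fx=4.8,fy=4.8,interpolation=cv2.INTER_CUBIC))
E
```

```text
((297.5, 211.5), (93.0, 71.0), 90.0)
[[262. 165.]
 [333. 165.]
 [333. 258.]
 [262. 258.]] [[ 0.6353 -0.0294  0.012 ]
 [ 0.6378 -0.1887  0.012 ]
 [ 0.4301 -0.1895  0.012 ]
 [ 0.4282 -0.0325  0.012 ]]
knob [ 0.578 -0.197  0.137]
edge [ 0.435 -0.229  0.016]
bottle [0.455 0.026 0.12 ]
roll [0.55  0.031 0.026]
```

View pics/crop.png

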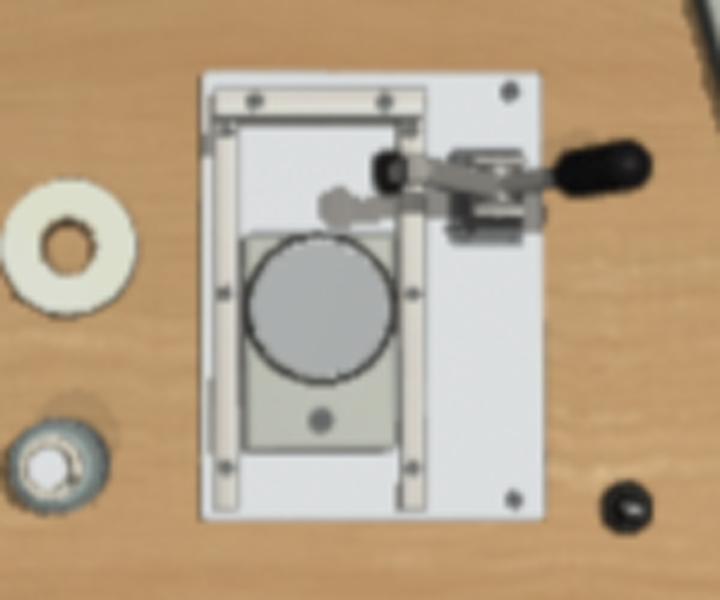

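```bash
python3 - <<'E'
from h import *
import pickle
t=pickle.load(open('v0.pkl','rb'))['top']
f=lambda u,v,z: onz(t,u/4.8+220-.4,v/4.8+150-.4,z)
P=[f(*p,.012) for p in [(201,72),(540,72),(545,519),(199,519)]]
for p in P: print(p[:2].round(4))
a=np.mean([(P[0]-P[3]),(P[1]-P[2])],0); b=P[0]-P[1]+P[3]-P[2]
print('yaw',np.arctan2(a[1],a[0]),np.arctan2(-b[0],b[1]),np.linalg.norm(a))
yaw=np.arctan2(a[1]*2-b[0],a[0]*2+b[1]); print(yaw)
c=np.mean(P,0); ex=np.array([np.cos(yaw),np.sin(yaw)]); ey=np.array([-ex[1],ex[0]])
o=c[:2]+.025*ey; print('origin',o)
J=lambda p:((p[:2]-o)@ex,(p[:2]-o)@ey)
for n,p in dict(palnear=f(320,452,.032),palfar=f(320,233,.032),pl=f(245,400,.032),pr=f(396,400,.032),stop=f(320,118,.032),knob=f(633,165,.137),edge=f(627,507,.016),railR=f(400,300,.022),railL=f(239,300,.022),bottle=f(45,468,.14)).items(): print(n,np.round(J(p),4),p.round(4))
for n,(x,y) in dict(pushface=(-100,0),knob=(45,-121),stop=(80,0)).items(): print(n,o+x/1e3*ex+y/1e3*ey)
E
```

```text
[ 0.6362 -0.0282]
[ 0.6387 -0.1866]
[ 0.4307 -0.1899]
[ 0.4287 -0.0304]
yaw 0.013012562943798475 0.013858945000093307 0.2077306531992886
0.01337948591650422
origin [ 0.53325242 -0.08377232]
palnear [-0.0729 -0.0002] [ 0.4604 -0.0849  0.032 ]
palfar [ 0.0265 -0.0004] [ 0.5598 -0.0838  0.032 ]
pl [-0.0494  0.0337] [ 0.4834 -0.0507  0.032 ]
pr [-0.0494 -0.0347] [ 0.4843 -0.1191  0.032 ]
stop [ 0.0793 -0.0005] [ 0.6126 -0.0832  0.032 ]
knob [ 0.045  -0.1244] [ 0.5799 -0.2076  0.137 ]
edge [-0.0983 -0.142 ] [ 0.4368 -0.227   0.016 ]
railR [-0.0034 -0.0375] [ 0.5303 -0.1213  0.022 ]
railL [-0.0034  0.0364] [ 0.5293 -0.0474  0.022 ]
bottle [-0.0783  0.1147] [0.4534 0.0299 0.14  ]
pushface [ 0.43326137 -0.08511023]
knob [ 0.57986726 -0.20415943]
stop [ 0.61324526 -0.08270199]
```

```bash
python3 - <<'E'
from h import *
import pickle
d=pickle.load(open('v0.pkl','rb'));s=d['scene'];t=d['top']
for p in [(78,182),(105,193),(145,183),(140,150)]: print(p,onz(s,*p,0).round(3))
for p in [(50,265),(25,303),(40,235),(5,300)]: print(p,onz(t,*p,0).round(3),onz(t,*p,.3).round(3))
print(proj(t,[.213,.587,.239]),proj(s,[.213,.587,.239]))
E
```

```text
(78, 182) [0.316 0.561 0.   ]
(105, 193) [0.343 0.451 0.   ]
(145, 183) [0.446 0.419 0.   ]
(140, 150) [0.541 0.613 0.   ]
(50, 265) [0.406 0.438 0.   ] [0.425 0.296 0.3  ]
(25, 303) [0.323 0.488 0.   ] [0.365 0.332 0.3  ]
(40, 235) [0.472 0.463 0.   ] [0.471 0.314 0.3  ]
(5, 300) [0.329 0.532 0.   ] [0.37  0.363 0.3  ]
[-114.47991796  388.87742975] [  2.57001042 108.94447727]
```

Request:
{"api": "send_rows", "payload": {
  "commands": "0 0 0 0 -0.865; 0 0 0 0 -0.865; 0 0 0 0 -0.865; 0 0 0 0 -0.865; 0 0 0 0 -0.865; 0 0 0 0 -0.865"
}}

```text
t: 0.6
tcp_pos: [0.2133, 0.587, 0.2387]
tool_rot: [-0.008, 1.0, -0.001, -0.0]
force: [0.6, -0.4, -0.3]
finger_gap: 0.144
gripper_force: 0.0
```

Request:
{"api": "send_rows", "payload": {
  "commands": "0 -0.1 -1 0 0; 0 -0.1 -1 0 0; 0 -0.1 -1 0 0; 0 -0.1 -1 0 0; 0 -0.1 -1 0 0; 0 -0.1 -1 0 0; 0 -0.1 -1 0 0; 0 -0.1 -1 0 0; 0 -0.6 -1 0 0; 0 -0.6 -1 0 0; 0 -0.6 -1 0 0; 0 -0.6 -1 0 0; 0 -0.6 -1 0 0; 0 -0.6 -1 0 0; 0 -0.6 -1 0 0; 0 -0.6 -1 0 0; 0 -0.6 -1 0 0; 0 -0.6 -1 0 0; 0 -0.6 -1 0 0; 0 -0.6 -1 0 0"
}}

```text
t: 2.27
tcp_pos: [0.3792, 0.1885, 0.2392]
tool_rot: [-0.007, 1.0, -0.0, -0.0]
force: [0.4, -0.1, -0.5]
finger_gap: 0.0
gripper_force: 0.0
```

Request:
{"api": "send_rows", "payload": {
  "commands": "0 -0.6 -1 0 0; 0 -0.15 -1 0 0; 0 -0.15 -1 0 0; 0 -0.15 -1 0 0; 0 -0.15 -1 0 0; 0 -0.15 -1 0 0; 0 -0.15 -1 0 0; 0 -0.15 -1 0 0; 0 -0.15 -1 0 0; 0 -0.15 -1 0 0; 0 -0.15 -1 0 0; 0 -0.15 -1 0 0; 0 -0.15 -1 0 0; 0 -0.15 -1 0 0; 0 0 0 0 0"
}}

```text
t: 3.52
tcp_pos: [0.4352, -0.093, 0.2394]
tool_rot: [-0.005, 1.0, -0.001, 0.001]
force: [0.9, 0.4, 0.8]
finger_gap: 0.001
gripper_force: 0.0
```

Request:
{"api": "send_rows", "payload": {
  "commands": "0 0.4 0.4 1 0; 0 0 0 1 0; 0 0 0 1 0; 0 0 0 1 0; 0 0 0 1 0; 0 0 0 1 0; 0 0 0 1 0; 0 0 0 1 0; 0 0 0 1 0; 0 0 0 1 0; 0 0 0 0.65 0; 0 0 0 0 0; 0 0 0 0 0"
}}

```text
t: 4.6
tcp_pos: [0.425, -0.0811, 0.0259]
tool_rot: [-0.007, 1.0, 0.001, -0.001]
force: [-0.2, 1.2, -0.1]
finger_gap: -0.002
gripper_force: 0.0
```

```bash
python3 - <<'E'
from h import *
snap('scene','s1.png'); print({k:np.round(v,4) for k,v in readout.sense().items() if k in('tcp_pos','tool_rot','force')})
E
```

```text
{'tcp_pos': array([ 0.4255, -0.0814,  0.0265]), 'tool_rot': array([-6.9e-03,  1.0e+00,  2.0e-04, -3.0e-04]), 'force': array([-1.0223, -0.2439,  1.1371])}
```

View pics/s1.png

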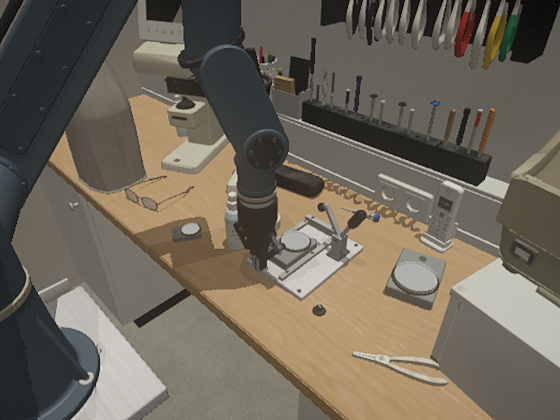

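The closed fingers stand in the channel in front of the pallet, at about (262,262) px, and the bottle is clear. Now I'll push.

Request:
{"api": "send_rows", "payload": {
  "commands": "0 -0.8 -0.2 0 0; 0 -0.2 0 0 0; 0 -0.2 0 0 0; 0 -0.2 0 0 0; 0 -0.2 0 0 0; 0 -0.2 0 0 0; 0 -0.2 0 0 0; 0 -0.2 0 0 0; 0 -0.2 0 0 0; 0 -0.2 0 0 0; 0 -0.2 0 0 0; 0 -0.2 0 0 0; 0 -0.2 0 0 0; 0 -0.2 0 0 0; 0 -0.2 0 0 0; 0 0 0 0 0"
}}

```text
t: 5.98
tcp_pos: [0.496, -0.0843, 0.0267]
tool_rot: [-0.007, 1.0, 0.001, -0.001]
force: [-1.3, 0.5, -0.3]
finger_gap: 0.001
gripper_force: 1.0
```

Request:
{"api": "send_rows", "payload": {
  "commands": "0 -0.1 0 0 0; 0 -0.1 0 0 0; 0 -0.1 0 0 0; 0 0 0 0 0"
}}

```text
t: 6.32
tcp_pos: [0.5009, -0.0836, 0.0265]
tool_rot: [-0.007, 1.0, 0.001, -0.003]
force: [-4.9, 0.2, 5.0]
finger_gap: 0.001
gripper_force: 3.2
```

Request:
{"api": "send_rows", "payload": {
  "commands": "0 -0.1 0 0 0; 0 -0.1 0 0 0; 0 0 0 0 0"
}}

```text
t: 6.57
tcp_pos: [0.5031, -0.0832, 0.0264]
tool_rot: [-0.008, 1.0, 0.001, -0.005]
force: [-8.8, -1.4, 6.9]
finger_gap: 0.001
gripper_force: 4.6
```

Request:
{"api": "send_rows", "payload": {
  "commands": "0 -0.1 0 0 0; 0 -0.1 0 0 0; 0 0 0 0 0; 0 0 0 0 0"
}}

```text
t: 6.9
tcp_pos: [0.5032, -0.0831, 0.0264]
tool_rot: [-0.008, 1.0, 0.002, -0.009]
force: [-16.7, -6.0, 11.7]
finger_gap: -0.003
gripper_force: 8.4
```

```bash
python3 - <<'E'
from h import *
s=snap('top','t2.png'); cv2.imwrite('pics/t2c.png',cv2.resize(s['pixels'][150:275,220:370,::-1],None,fx=4.8,fy=4.8,interpolation=cv2.INTER_CUBIC))
E
```

```text
(no output)
```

View pics/t2c.png

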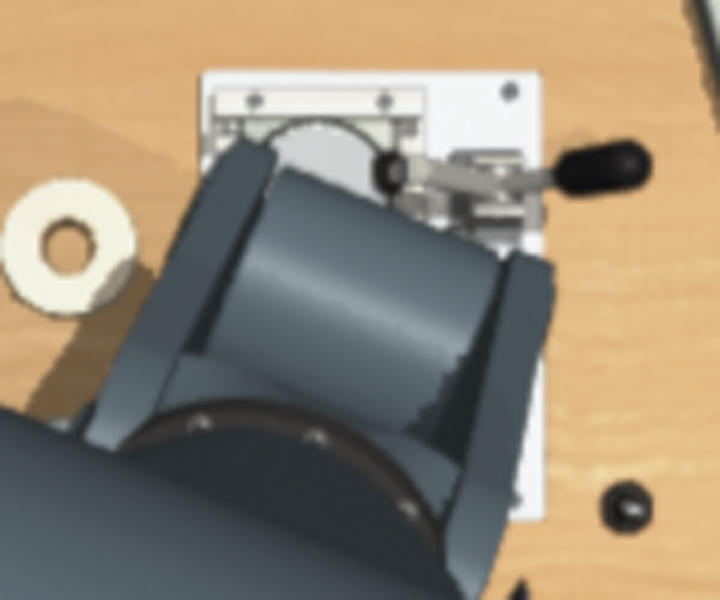

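The pallet's far edge meets the stop bar (about row 118 px in the crop), and the push force rose without any further motion, so the pallet is home. I'll retreat, rise and go to the handle.

Request:
{"api": "send_rows", "payload": {
  "commands": "0 0.4 0 0 0; 0 1 0 0 0; 0 1 0 0 0; 0 0.8 0 0 0; 0 0 0 -1 0; 0 0 0 -1 0; 0 0 0 -1 0; 0 0 0 -1 0; 0 0 0 -1 0; 0 0 0 -1 0; 0 0 0 -1 0; 0 0 0 -1 0; 0 0 0 -1 0; 0 0 0 -1 0; 0 0 0 0 0"
}}

```text
t: 8.2
tcp_pos: [0.4509, -0.0865, 0.2301]
tool_rot: [-0.007, 1.0, -0.002, 0.005]
force: [-0.4, 0.2, 1.0]
finger_gap: -0.003
gripper_force: 0.0
```

Request:
{"api": "send_rows", "payload": {
  "commands": "0 0 -1 0 0; 0 -0.5 -1 0 0; 0 -1 -1 0 0; 0 -1 -1 0 0; 0 -1 -1 0 0; 0 -1 -1 0 0; 0 -1 -1 0 0; 0 -1 -1 0 0; 0 -0.5 -1 0 0; 0 0 -0.3 0 0; 0 0 0 0 0; 0 0 0 0 0"
}}

```text
t: 9.2
tcp_pos: [0.5893, -0.2688, 0.2253]
tool_rot: [-0.006, 1.0, 0.001, -0.001]
force: [-0.5, -0.1, -0.1]
finger_gap: 0.0
gripper_force: 0.0
```

```bash
python3 - <<'E'
from h import *
s=snap('top','t3.png'); cv2.imwrite('pics/t3c.png',cv2.resize(s['pixels'][150:275,220:370,::-1],None,fx=4.8,fy=4.8,interpolation=cv2.INTER_CUBIC))
print(readout.sense()['tcp_pos'],readout.sense()['tool_rot'])
E
```

```text
[ 0.58916778 -0.26828832  0.22559561] [-6.82476412e-03  9.99975971e-01  8.88684639e-04 -8.30904340e-04]
```

View pics/t3c.png

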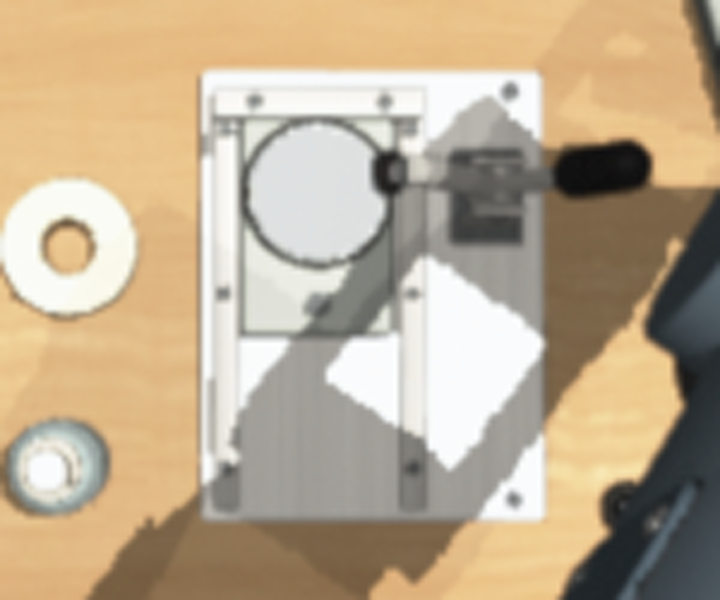

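The pallet sits flush and square against the stop bar, with its far edge at row 118 px in the crop. I'll descend beside the handle and push.

Request:
{"api": "send_rows", "payload": {
  "commands": "0 0.45 0 1 0; 0 0 0 1 0; 0 0 0 1 0; 0 0 0 1 0; 0 0 0 1 0; 0 0 0 0 0; 0 0 0 0 0"
}}

```text
t: 9.83
tcp_pos: [0.5801, -0.2681, 0.1257]
tool_rot: [-0.007, 1.0, 0.001, -0.001]
force: [0.2, 0.1, -0.3]
finger_gap: -0.004
gripper_force: 0.0
```

Request:
{"api": "send_rows", "payload": {
  "commands": "0 0 0.5 0 0; 0 0 0.5 0 0; 0 0 0.5 0 0; 0 0 0.3 0 0; 0 0 0.3 -0.1 0; 0 0 0.3 -0.1 0; 0 0 0.3 -0.1 0; 0 0 0.3 -0.1 0; 0 0 0 0 0"
}}

```text
t: 10.58
tcp_pos: [0.5818, -0.2102, 0.1364]
tool_rot: [-0.007, 1.0, -0.002, 0.002]
force: [1.1, -2.5, 2.7]
finger_gap: -0.001
gripper_force: 1.4
```

Contact has been made and the lever is turning. I'll keep pushing past centre.

Request:
{"api": "send_rows", "payload": {
  "commands": "0 0 0.3 -0.05 0; 0 0 0.3 0 0; 0 0 0.3 0 0; 0 0 0.3 0 0; 0 0 0.3 0 0; 0 0 0.3 0 0; 0 0 0 0 0; 0 0 0 0 0"
}}

```text
t: 11.25
tcp_pos: [0.5796, -0.1728, 0.1349]
tool_rot: [-0.007, 1.0, 0.0, -0.001]
force: [0.7, 0.1, -0.3]
finger_gap: -0.0
gripper_force: 0.0
```

```bash
python3 - <<'E'
from h import *
s=snap('scene','s4.png'); cv2.imwrite('pics/s4c.png',cv2.resize(s['pixels'][170:320,220:400,::-1],None,fx=4,fy=4,interpolation=cv2.INTER_CUBIC))
E
```

```text
(no output)
```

View pics/s4c.png

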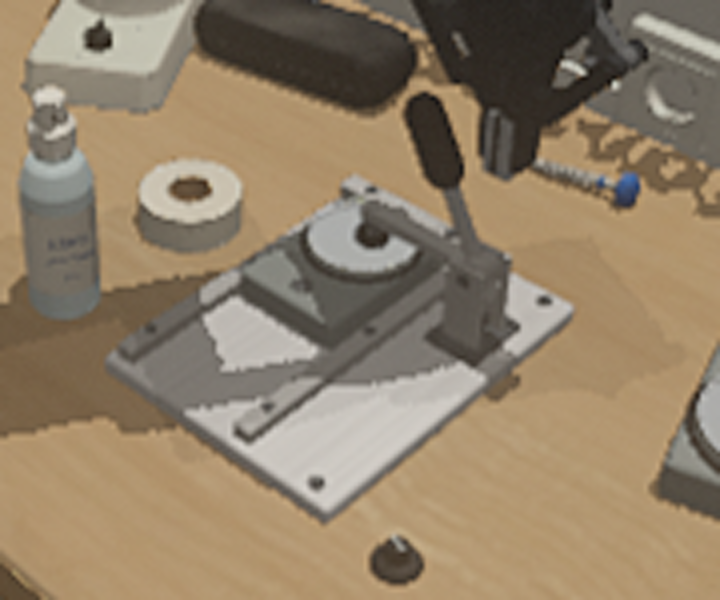

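The lever has snapped over: the handle leans inward at (435,140) px and the pad is on the lens at (372,235) px. The gripper is free of it, so I'll withdraw, check and hand in.

Request:
{"api": "send_rows", "payload": {
  "commands": "0 0 -1 0 0; 0 0 -1 0 0; 0 0 -1 0 0; 0 0 0 -1 0; 0 0 0 -1 0; 0 0 0 -1 0; 0 0 0 -1 0; 0 0 0 0 0; 0 0 0 0 0; 0 0 0 0 0"
}}

```text
t: 12.13
tcp_pos: [0.5801, -0.2336, 0.2146]
tool_rot: [-0.007, 1.0, 0.0, -0.001]
force: [0.2, -0.1, 1.0]
finger_gap: -0.001
gripper_force: 0.0
```

```bash
python3 - <<'E'
from h import *
s=snap('top','t5.png'); cv2.imwrite('pics/t5c.png',cv2.resize(s['pixels'][150:275,220:370,::-1],None,fx=4.8,fy=4.8,interpolation=cv2.INTER_CUBIC))
E
```

```text
(no output)
```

View pics/t5c.png

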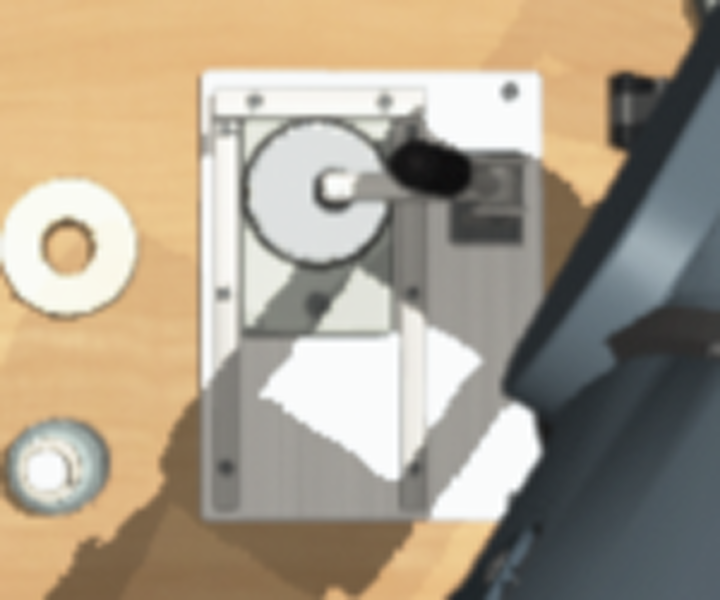

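The pallet is still against the stop, the pad is on the lens at about (335,188) px, and the bottle and roll haven't moved. The edging block was seen undisturbed in the previous picture.

```bash
python3 -c "
from station import sign_off
print(sign_off())"
```

```text
the job is handed in; nothing more can be done
None
```

The job is handed in at about 12 s: the pallet is home against the end stop, the lever has snapped over with its pad on the lens, and the bottle, roll and small block were left where they stood.

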